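Lock a two-tier shaker with its transport pin

ROBOT

A 6-joint arm with a two-finger parallel gripper is mounted at the origin on a cart in front of the work surface, level with it; the furniture and walls round the work are solid. World frame = base frame: x ahead of the robot, y to its left, z up, the work surface at z = 0. Lengths are in m, angles in rad, forces in N, time in s.
With the tool pointing down it reaches from about 0.325 to 0.9 m from the base axis. Payload 3.5 kg.
Tool frame: the origin (TCP) lies at the very end of the fingers, on their centre line; the grasp point (between the pads) lies 19 mm behind it; z points along the fingers, y is the line along which they close (so a half turn about z gives the same grasp; the last joint's range is limited). The gripper opens to 85 mm and grips with 20 to 120 N. Pads are 22 mm wide; open, the fingers measure 114 mm over their backs; the gripper's body (76 mm by 85 mm) begins 54 mm behind the grasp point. The pads swing forward as they close: fully open they stand 13 mm farther back than shut.
Start: joints at [1.153, 0.276, -0.026, 1.268, 0, 1.467], TCP at [0.194, 0.594, 0.231] pointing down, gripper open.
Joint ranges: [-3.12, 3.12], [-0.85, 1.88], [-1.08, 1.24], [-1.95, 2.15], [-1.57, 1.53], [-3.14, 3.14]. Speed limits (rad/s): [2.57, 2.57, 3.14, 3.14, 3.14, 3.14].

INTERFACE

Orientations are given as a rotation vector (axis times angle).
In Python, from plant import bot, imaging gives the robot as it stands.
- The arm moves only by the shell command python3 -m creep 'ROWS' [FORCE]. ROWS is JSON, a list of rows, each a list of 5 numbers: the shift along the tool's x, y, z in mm, then the turn about the tool's z in rad, then the gripper's target within -1 to 1 (shut at 1, half-way at 0, fully open at -1). In form: [[tx, ty, tz, twist, gripper], ...]. A call has 1 to 8 rows; each row shifts and turns the commanded pose from where the row before left it, along the tool's axes as they then stand; what a row does not reach is not made up. A row lasts 1/8 s, in which the tool goes at most 62.5 mm and 10.7 degrees, less where a joint would pass 70% of its speed; a pose out of reach is approached as far as the arm can. A call is refused whole if a number of a shift passes 62.5 or a number of a turn 0.188, either way. A call with a gripper value outside its range is refused whole. The fingers move at their own pace and stop on an object; FORCE is the grip in N (left out, the last holds). Time passes only in rows, so rows that do not move let the fingers close. It gives the time, the measured TCP pose, the force, the opening and the grip force at its end, in the units of the state.
- bot.read_state(): the state, without advancing time (a new reading comes with each control period).
- imaging.get_image(name): name is "scene" or "side" or "wrist"; returns the picture (400x640x3 uint8, red, green, blue); there is no depth.
- imaging.camera_params(name): a dict with "K" (3x3 intrinsics, pixels), "eye" and "rotation" of the camera in the world; the wrist camera has in their place "tool_from_camera" (4x4, takes a point from camera to tool coordinates, whose origin is the TCP and whose axes are the flange's). Camera axes: x right, y up, looking along -z (the intrinsics and any distortion apply to the point x, -y, -z); pixel columns grow to the right and rows downward; lengths in m; the calibration is good to about 2 mm. A picture is of the moment at which its call begins: read the wrist's pose just before it. camera_params takes no time and is no camera call.
- bot.hand_in(): hands the job in; it is judged then, once.
Trained networks look in the newest picture that a camera, given by its name, has taken for a name from the list of things; names that differ only in an ending like _2 or _b are one class to them, and where a whole thing is asked for, a point or a joint stands for the part that bears it (a point fixed in the world has none). Each returns a list of dicts, best first, with "conf" (0 to 1); they miss things now and then, are a little off and sometimes report something else, mostly with a low value. They report only what shows in the picture. A call takes as long as a camera call. They do not tell look-alikes from the thing itself.
- imaging.masks_of(camera, target): "mask" (400x640 bool, what is visible of it) and "xy" ([column, row] in pixels, amid what is visible of it).
- imaging.pinpoint(camera, target): "xy" ([column, row] in pixels: a listed point, or the origin of a listed thing).
The state is a dict: "t": time; "joints": joint angles; "joint_velocities": joint speeds; "joint_torque": joint torques, N m; "ee_pos": TCP position; "tool_rot": TCP orientation; "contact_force": force on the tool from outside, world axes, zero at the start; "wrist_torque": the same for the moment, N m; "gripper_width": finger opening in m; "grasp_force": force on a finger pad.
Only numpy, scipy, OpenCV 4.12 (cv2) and the standard library are available. Lean on these libraries where they do the work, as an engineer would, in place of code of your own. Each camera call takes 0.05 s, during which the arm holds its last target. There are 200 camera calls.

TASK

Lock the two-tier shaker for transport: take the red-headed lock pin from its stand and thread it down through the yellow lug of the upper tray, the yellow lug of the lower tray and into the blue block of the base, until its collar is fully home on the upper lug, then let go. The two trays have drifted separately along their rods, so find each hole gently by feel and draw the trays home with the pin, never forcing it; leave the things standing around alone.

Things in the scene. Friction and masses are not known exactly. Their poses are not given: they have to be found in the camera images.
- pin_knob (a point): Centre of the red square knob (22 x 22 mm, 36 mm high) on top of the loose steel lock pin (0.12 kg, 100 mm long), which stands upright in its stand at the start. z points up along the pin, x and y are square to the knob's flat sides. The centre is 82 mm above the pin's tip and 22 mm above the underside of the round collar (22 mm across, 4 mm high) below the knob.
- pin_tip (a point): Centre of the flat lower end of the lock pin; z up along the pin. Shank round, 12 mm thick and 60 mm long from tip to collar; its lowest 3 mm taper to a 9 mm wide flat nose.
- pin_stand: Fixed grey block 46 x 46 mm, its top 70 mm above the worktop, on a 74 x 74 mm dark plate; the pin stands in the 15 mm hole in its top, with the collar resting on the top. Origin: centre of its underside.
- shaker: Fixed two-tier shaker: white base 150 (x) by 220 mm (y), grey end frames up to 86 mm high, two aluminium trays one above the other, lips up to 89 mm. Origin: centre of its underside; x points to its rear, y along the rods on which the trays slide. Two lugs (50 by 80 mm) and a block (50 by 50) stick out in front (-x) over one another, their round holes centred 100 mm in front of the origin, at home at y = 0.
- upper_hole (a point): Centre of the mouth of the 14 mm hole in the upper tray's yellow lug (top 84 mm above the worktop, 6 mm thick); axes as the shaker's. The tray slides along y only, against about 4 N of friction, up to 16 mm either side of home, and stays where left; at the start it stands up to 12 mm off, either side.
- base_hole (a point): Centre of the mouth of the 14.5 mm hole, right through, in the fixed blue block of the base, 34 mm above the worktop and 100 mm in front of the shaker's origin; axes as the shaker's. Both trays are home when their holes stand straight above it.
- beaker: Loose glass beaker, 53 mm across, 68 mm high; bystander. Origin: centre of its underside.
- timer: Loose white lab timer, 66 x 66 x 20 mm; bystander. Origin: centre of its underside.
- stopper: Loose red-brown rubber stopper, 30 mm across, 26 mm high; bystander. Origin: centre of its underside.
- marker: Loose marker pen, white with a black cap, 134 x 14 x 16 mm, lying; bystander. Origin: centre of its underside.
- lower_home (a point): Fixed point: where the centre of the top of the 14 mm hole in the lower tray's yellow lug (top 56 mm high, 6 mm thick) is when that tray is home; axes as the shaker's. This tray slides like the upper one and by itself; at the start its hole is up to 14 mm to either side along y, covered from above by the upper lug, not reported.
Mind the look-alikes: they are no part of the job. There is more than one size of the part that bears pin_knob; the job needs the smallest.

How it is judged:
On the way, in this order (a step that is already met when the one before it is completed fails the run):
1. the pin's nose has gone into the hole of the upper lug (z of pin_tip in the frame of upper_hole below -0.006 m and horizontal distance between pin_tip and upper_hole below 0.004 m), for 0.1 s.
2. the nose has gone through the lower lug as well (z of pin_tip in the frame of upper_hole below -0.034 m and horizontal distance between pin_tip and upper_hole below 0.004 m), for 0.1 s.
At the end, for the whole second after the job is handed in: The pin stands upright (within 0.08 rad), released and at rest, through both lugs: its tip is at least 7.5 mm below the mouth of the base hole (10 mm when the collar is fully home) and within 4 mm of its axis, its knob within 6 mm of the upper hole's axis (z of pin_tip in the frame of base_hole below -0.0075 m and horizontal distance between pin_tip and base_hole below 0.004 m and horizontal distance between pin_knob and upper_hole below 0.006 m and angle between pin_tip's own z axis and vertical below 0.08 rad and linear speed of lock_pin below 0.02 m/s); the robot touches nothing.
It fails at once if the pin is pressed against the shaker with more than 40 N (contact force between lock_pin and shaker above 40 N).
It fails at once if the beaker is moved by more than 20 mm (distance of beaker from where it was at the start of the episode above 0.02 m).
It fails at once if the timer is moved by more than 20 mm (distance of timer from where it was at the start of the episode above 0.02 m).
It fails at once if the stopper is moved by more than 20 mm (distance of stopper from where it was at the start of the episode above 0.02 m).
It fails at once if the marker is moved by more than 20 mm (distance of marker from where it was at the start of the episode above 0.02 m).
It also fails if it takes over 61 s, if anything falls off the work surface, if the arm or the gripper's body presses on something with over 40 N, if the wrist force passes 120 N, or if a joint passes its speed limit or range.

## Working session

There is one attempt and no reset: what is moved stays moved. The work goes in short steps, Python scripts to look and compute and a shell command to move; the robot and the scene stay as the last step left them, time stands still between calls to the robot, and variables do not carry over. Pictures are saved under pics/ and viewed, at most 10 in all, crops included, and the job is handed in when it is done.

```bash
ls; mkdir -p pics; cat > h.py <<'E'
import numpy as np, cv2
from scipy.spatial.transform import Rotation as R
from plant import bot, imaging
def cam(n, st=None):
    p=imaging.camera_params(n); K=np.array(p["K"])
    if "eye" in p:
        Rm=np.array(p["rotation"])
        if Rm.shape!=(3,3): Rm=R.from_rotvec(Rm).as_matrix()
        return K,np.array(p["eye"]),Rm,p
    T=np.array(p["tool_from_camera"]); st=st or bot.read_state()
    Rt=R.from_rotvec(st["tool_rot"]).as_matrix()
    return K,Rt@T[:3,3]+np.array(st["ee_pos"]),Rt@T[:3,:3],p
def ray(c,xy):
    K,e,Rm,p=c
    d=np.array(p.get("distortion",p.get("dist",np.zeros(5))),float).ravel()
    u=cv2.undistortPoints(np.array([[xy]],float),K,d)[0,0]
    v=Rm@np.array([u[0],-u[1],-1]); return e,v/np.linalg.norm(v)
def onz(c,xy,z):
    e,v=ray(c,xy); return e+v*(z-e[2])/v[2]
def tri(c1,a,c2,b):
    e1,v1=ray(c1,a);e2,v2=ray(c2,b)
    s=np.linalg.lstsq(np.c_[v1,-v2],e2-e1,rcond=None)[0]
    p,q=e1+s[0]*v1,e2+s[1]*v2
    return (p+q)/2,np.linalg.norm(p-q)
E
python3 - <<'E'
from h import *
st=bot.read_state(); print(st)
for n in ("scene","side","wrist"):
    im=imaging.get_image(n); cv2.imwrite(f"pics/{n}0.png",im[:,:,::-1])
    c=cam(n,st); print(n,c[3].keys(),c[0].tolist(),c[1].round(3),c[2].round(3).tolist())
    for t in ("pin_knob","pin_stand","shaker","upper_hole","base_hole","beaker","timer","stopper","marker"):
        print(t,[(np.round(d["xy"]).tolist(),round(d["conf"],2)) for d in imaging.pinpoint(n,t)][:5])
a,b=cv2.imread("pics/scene0.png"),cv2.imread("pics/side0.png")
cv2.imwrite("pics/both0.png",cv2.resize(np.vstack([a,b]),(480,600)))
E
```

```text
pics
{'t': 0.0, 'joints': array([ 1.15260744e+00,  2.77150351e-01, -2.79312816e-02,  1.26798194e+00,
        9.13718059e-06,  1.46739160e+00]), 'joint_velocities': array([-9.00736512e-04,  1.74298508e-04,  1.40346374e-03, -8.16301568e-04,
       -4.48048501e-06, -8.77998299e-04]), 'joint_torque': array([-1.25846156e-03, -4.45508587e+01,  2.95203781e+01,  1.63797702e-02,
       -2.48520646e-04, -3.88795641e-06]), 'ee_pos': array([0.19319191, 0.59355535, 0.23012518]), 'tool_rot': array([-0.49232954, -3.10217277,  0.00343661]), 'contact_force': array([-0.1305798 , -0.67586225,  0.6720864 ]), 'wrist_torque': array([ 0.00739163, -0.00231066,  0.03451583]), 'grasp_force': 0.0, 'gripper_width': 0.08527576785166192}
scene dict_keys(['K', 'eye', 'rotation']) [[409.9105082921245, 0.0, 322.49114337988374], [0.0, 409.9105082921245, 206.88999854790495], [0.0, 0.0, 1.0]] [-0.008 -0.482  0.978] [[0.661, 0.594, -0.459], [-0.75, 0.516, -0.413], [-0.009, 0.617, 0.787]]
pin_knob [([362.0, 290.0], 0.79), ([375.0, 257.0], 0.59), ([423.0, 242.0], 0.58)]
pin_stand [([371.0, 280.0], 0.96), ([285.0, 192.0], 
[... 574 characters left out ...]
 [([269.0, 180.0], 0.71), ([329.0, 277.0], 0.66)]
shaker [([330.0, 205.0], 0.67), ([302.0, 184.0], 0.25)]
upper_hole [([300.0, 184.0], 0.62), ([269.0, 181.0], 0.32)]
base_hole [([304.0, 202.0], 0.93)]
beaker [([267.0, 183.0], 0.68)]
timer [([273.0, 252.0], 0.88)]
stopper [([394.0, 252.0], 0.49), ([303.0, 200.0], 0.31)]
marker [([337.0, 321.0], 0.78)]
wrist dict_keys(['K', 'tool_from_camera']) [[303.7777552032448, 0.0, 317.91142373645573], [0.0, 303.7777552032448, 199.28786732686538], [0.0, 0.0, 1.0]] [0.129 0.615 0.372] [[0.31, -0.916, -0.253], [0.951, 0.298, 0.084], [-0.002, -0.267, 0.964]]
pin_knob []
pin_stand []
shaker []
upper_hole []
base_hole []
beaker []
timer []
stopper []
marker []
```

View pics/scene0.png

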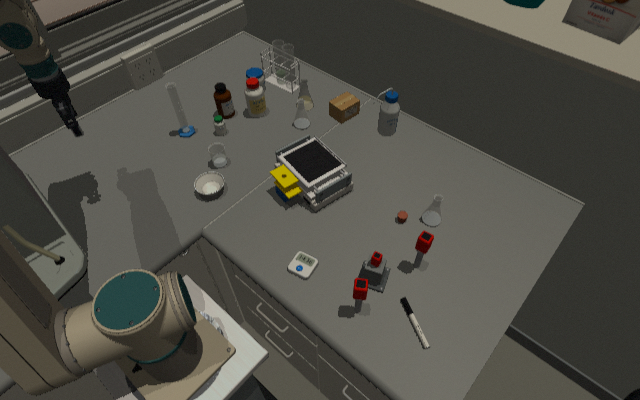

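View pics/side0.png

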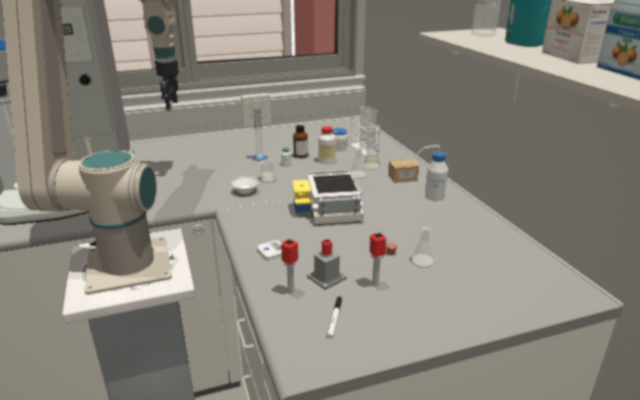

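```bash
python3 - <<'E'
from h import *
a,b=cam("scene"),cam("side")
for n,p,q in [("knob A",(362,290),(287,252)),("knob B",(375,257),(329,249)),("knob A-B",(362,290),(329,249)),("knob C",(423,242),(380,246)),("stand",(371,280),(329,277)),("shaker",(313,178),(330,205)),("uh",(288,176),(300,184)),("bh",(287,188),(304,202)),("beaker",(218,163),(267,183)),("timer",(302,266),(273,252)),("stop",(398,218),(394,252)),("marker",(416,322),(337,321))]:
    P,e=tri(a,p,b,q); print(n,P.round(3),round(e,4))
for z in (.092,): print([onz(a,x,z).round(3) for x in ((362,290),(375,257),(423,242))],[onz(b,x,z).round(3) for x in ((287,252),(329,249),(380,246))])
E
```

```text
knob A [ 0.366 -0.261  0.121] 0.0051
knob B [ 0.483 -0.217  0.077] 0.0008
knob A-B [ 0.431 -0.25   0.086] 0.085
knob C [ 0.585 -0.29   0.106] 0.005
stand [ 0.472 -0.227 -0.004] 0.0176
shaker [0.615 0.121 0.016] 0.0078
uh [0.519 0.128 0.101] 0.0066
bh [0.534 0.151 0.022] 0.0026
beaker [ 0.486  0.442 -0.029] 0.0028
timer [ 0.376 -0.059 -0.005] 0.0042
stop [ 0.693 -0.16  -0.014] 0.0105
marker [ 0.444 -0.382 -0.008] 0.0025
[array([ 0.382, -0.253,  0.092]), array([ 0.474, -0.221,  0.092]), array([ 0.591, -0.287,  0.092])] [array([ 0.375, -0.218,  0.092]), array([ 0.475, -0.239,  0.092]), array([ 0.598, -0.268,  0.092])]
```

The scene shows the smallest red knob in the stand at about (375,257). The two larger look-alike pins stand free at (360,290) and (424,242), and the shaker is at (313,170) with its yellow lugs at (287,178). I'll fly over the pin stand now.

```bash
python3 -m creep '[[-33,-43,-4,0,-1],[-33,-43,-4,0,-1],[-33,-43,-4,0,-1],[-33,-43,-4,0,-1],[-33,-43,-4,0,-1],[-33,-43,-4,0,-1],[-33,-43,-4,0,-1],[-33,-43,-4,0,-1]]' && python3 -m creep '[[-33,-43,0,0,-1],[-33,-43,0,0,-1],[-33,-43,0,0,-1],[-33,-43,0,0,-1],[-33,-43,0,0,-1],[-33,-43,0,0,-1],[-33,-43,0,0,-1],[-33,-43,0,0,-1]]'; python3 -m creep '[[0,0,0,0,-1],[0,0,0,0,-1]]'
python3 - <<'E'
from h import *
st=bot.read_state(); print(st["ee_pos"],st["joints"])
im=imaging.get_image("wrist"); cv2.imwrite("pics/w1.png",im[:,:,::-1]); c=cam("wrist",st)
for t,z in (("pin_knob",.092),("pin_stand",0),("upper_hole",.084),("base_hole",.034)):
    for d in imaging.pinpoint("wrist",t): print(t,np.round(d["xy"]),round(d["conf"],2),onz(c,d["xy"],z).round(4))
for t,z in (("pin_knob",.110),("pin_stand",.07)):
    for d in imaging.masks_of("wrist",t):
        m=d["mask"].astype(np.uint8); q=max(cv2.findContours(m,0,2)[0],key=cv2.contourArea)
        r=cv2.boxPoints(cv2.minAreaRect(q)); P=np.array([onz(c,x,z)[:2] for x in r]); print(t,round(d["conf"],2),r.round(0).tolist(),P.round(3).tolist())
E
```

```text
t: 2.5
ee_pos: [0.3384, 0.1839, 0.2638]
tool_rot: [0.491, 3.102, 0.001]
contact_force: [0.4, -0.4, -0.0]
gripper_width: 0.0856
grasp_force: 0.0
t: 3.5
ee_pos: [0.483, -0.2253, 0.2635]
tool_rot: [0.493, 3.102, -0.0]
contact_force: [0.7, 1.0, 0.1]
gripper_width: 0.0854
grasp_force: 0.0
t: 3.75
ee_pos: [0.4821, -0.2231, 0.2631]
tool_rot: [-0.493, -3.102, -0.001]
contact_force: [-0.5, -0.0, -0.5]
gripper_width: 0.0855
grasp_force: 0.0
[ 0.48211244 -0.22307289  0.26306268] [-5.55277213e-01  9.52868458e-02 -1.79175364e-01  1.29759910e+00
  3.51456518e-04 -2.39994577e-01]
pin_knob [246.  80.] 0.78 [ 0.3651 -0.2578  0.092 ]
pin_knob [315. 175.] 0.74 [ 0.4741 -0.2235  0.092 ]
pin_knob [284. 287.] 0.69 [ 0.5889 -0.2995  0.092 ]
pin_stand [316. 164.] 0.79 [ 0.4768 -0.2232  0.    ]
base_hole [624. 110.] 0.63 [0.5243 0.142  0.034 ]
pin_knob 0.76 [[211.0, 80.0], [236.0, 50.0], [279.0, 86.0], [254.0, 116.0]] [[0.359, -0.285], [0.343, -0.254], [0.383, -0.228], [0.4, -0.259]]
pin_knob 0.61 [[295.0, 170.0], [316.0, 159.0], [327.0, 181.0], [306.0, 192.0]] [[0.46, -0.239], [0.457, -0.216], [0.481, -0.213], [0.485, -0.236]]
pin_knob 0.59 [[257.0, 315.0], [268.0, 239.0], [306.0, 244.0], [295.0, 320.0]] [[0.603, -0.334], [0.52, -0.291], [0.538, -0.255], [0.623, -0.296]]
pin_stand 0.95 [[272.0, 157.0], [317.0, 122.0], [353.0, 167.0], [309.0, 203.0]] [[0.445, -0.264], [0.424, -0.205], [0.483, -0.182], [0.507, -0.242]]
```

View pics/w1.png

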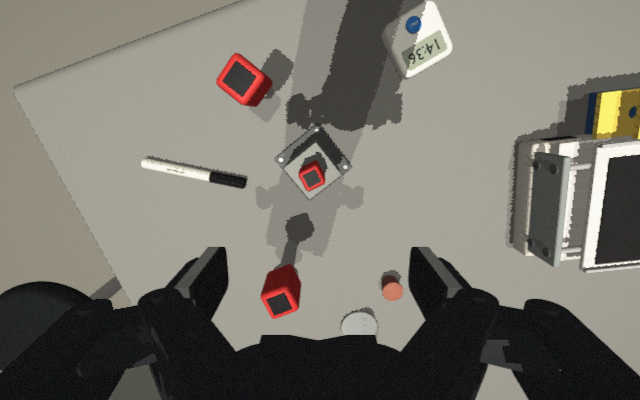

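The wrist view shows the small pin upright in its stand, knob top at about (312,177) and rotated roughly 25° from the fingers. The large pins are at (243,80) and (281,297). I'll line up, descend halfway and look again.

```bash
python3 -m creep '[[8,-4,30,0,-1],[0,0,30,-0.147,-1],[0,0,30,-0.147,-1],[0,0,0,-0.147,-1],[0,0,0,0,-1],[0,0,0,0,-1]]'
python3 - <<'E'
from h import *
st=bot.read_state(); print(st["ee_pos"])
im=imaging.get_image("wrist"); cv2.imwrite("pics/w2.png",im[:,:,::-1]); c=cam("wrist",st)
print("tool y",c[2][:,0].round(3))
for t,z in (("pin_knob",.092),("pin_stand",0)):
    for d in imaging.pinpoint("wrist",t): print(t,np.round(d["xy"]),round(d["conf"],2),onz(c,d["xy"],z).round(4))
hsv=cv2.cvtColor(im,cv2.COLOR_RGB2HSV)
for d in imaging.masks_of("wrist","pin_knob"):
    m=d["mask"].astype(np.uint8); q=max(cv2.findContours(m,0,2)[0],key=cv2.contourArea)
    r=cv2.boxPoints(cv2.minAreaRect(q)); P=np.array([onz(c,x,.11)[:2] for x in r]); print(round(d["conf"],2),r.round(0).tolist(),P.round(3).tolist())
    x,y=map(int,d["xy"]); 
cv2.imwrite("pics/w2c.png",cv2.resize(im[100:300,220:420,::-1],None,fx=3,fy=3,interpolation=2))
E
```

```text
t: 4.85
ee_pos: [0.4741, -0.2248, 0.1739]
tool_rot: [-0.195, 3.135, -0.001]
contact_force: [-0.7, 0.4, -0.5]
gripper_width: 0.0857
grasp_force: 0.0
[ 0.47414857 -0.22477488  0.17393295]
tool y [-0.124  0.992 -0.001]
pin_knob [292.  49.] 0.96 [ 0.3669 -0.256   0.092 ]
pin_knob [318. 206.] 0.93 [ 0.4746 -0.2243  0.092 ]
pin_knob [212. 329.] 0.66 [ 0.5968 -0.3028  0.092 ]
pin_stand [316. 182.] 0.66 [ 0.4756 -0.2266  0.    ]
0.74 [[300.0, 185.0], [331.0, 185.0], [331.0, 225.0], [300.0, 225.0]] [[0.455, -0.24], [0.453, -0.218], [0.482, -0.214], [0.485, -0.236]]
0.68 [[206.0, 335.0], [236.0, 252.0], [262.0, 261.0], [232.0, 344.0]] [[0.588, -0.301], [0.512, -0.282], [0.517, -0.262], [0.594, -0.28]]
0.62 [[245.0, 23.0], [300.0, -5.0], [336.0, 66.0], [280.0, 94.0]] [[0.359, -0.284], [0.34, -0.252], [0.377, -0.226], [0.397, -0.259]]
```

View pics/w2c.png

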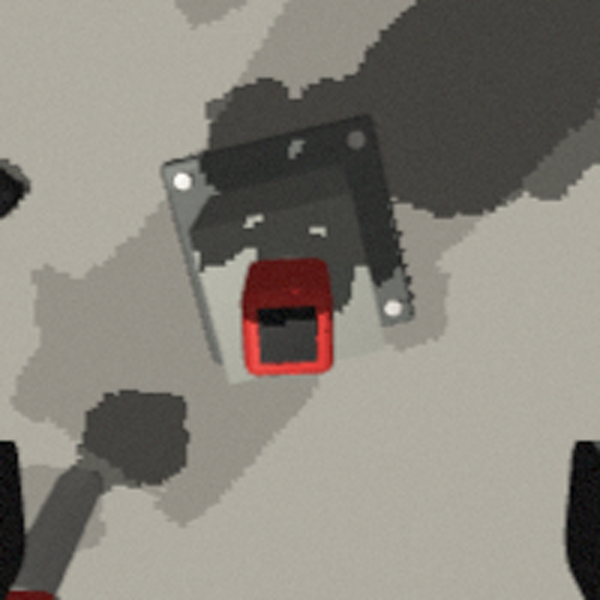

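The knob now sits square to the fingers (about pixel (316,213) in the full picture) and centred under the TCP. I'll descend and grip it.

```bash
python3 -m creep '[[0,0,30,0,-1],[0,0,30,0,-1],[0,0,25,0,-1],[0,0,12,0,-1],[0,0,0,0,-1]]' && python3 -m creep '[[0,0,0,0,1],[0,0,0,0,1],[0,0,0,0,1],[0,0,0,0,1],[0,0,0,0,1],[0,0,0,0,1]]' 50
```

```text
t: 5.68
ee_pos: [0.4732, -0.2244, 0.0758]
tool_rot: [0.198, -3.134, -0.001]
contact_force: [0.1, -1.0, -0.0]
gripper_width: 0.0855
grasp_force: 0.0
t: 6.42
ee_pos: [0.4742, -0.2251, 0.077]
tool_rot: [-0.198, 3.134, -0.001]
contact_force: [-0.4, -0.4, 5.5]
gripper_width: 0.0214
grasp_force: 49.4
```

```bash
python3 -m creep '[[0,0,-30,0,1],[0,0,-50,0,1],[0,0,-50,0,1],[0,0,-50,0,1],[0,0,0,0,1]]' && python3 -m creep '[[-8,55,0,0,1],[-8,55,0,0,1],[-8,55,0,0,1],[-8,55,0,0,1],[-8,52,0,0.147,1],[0,0,0,0.147,1],[0,0,0,0.147,1],[0,0,0,0,1]]' && python3 -m creep '[[0,0,0,0,1]]'
python3 - <<'E'
from h import *
st=bot.read_state(); print(st["ee_pos"])
im=imaging.get_image("wrist"); cv2.imwrite("pics/w3.png",im[:,:,::-1]); c=cam("wrist",st)
print("tool y",c[2][:,0].round(3))
for t,z in (("pin_knob",st["ee_pos"][2]+.015),("pin_tip",st["ee_pos"][2]-.067),("upper_hole",.084),("base_hole",.034),("lower_home",.056),("shaker",0)):
    for d in imaging.pinpoint("wrist",t): print(t,np.round(d["xy"]),round(d["conf"],2),onz(c,d["xy"],z).round(4))
E
```

```text
t: 7.05
ee_pos: [0.4762, -0.2262, 0.2606]
tool_rot: [-0.198, 3.128, -0.008]
contact_force: [-1.0, -0.6, -1.6]
gripper_width: 0.0213
grasp_force: 51.9
t: 8.05
ee_pos: [0.4778, 0.0505, 0.2542]
tool_rot: [-0.488, -3.1, 0.001]
contact_force: [0.1, -0.7, -1.7]
gripper_width: 0.0215
grasp_force: 52.0
t: 8.18
ee_pos: [0.4784, 0.0501, 0.2551]
tool_rot: [-0.489, -3.101, 0.0]
contact_force: [0.1, 0.5, -1.9]
gripper_width: 0.0217
grasp_force: 52.0
[0.47841105 0.05008043 0.25509594]
tool y [ 0.308  0.951 -0.   ]
pin_knob [ 52. 360.] 0.91 [ 0.4872 -0.0949  0.2701]
pin_knob [321. 268.] 0.76 [0.4795 0.0512 0.2701]
pin_tip [320. 212.] 0.9 [0.4788 0.0518 0.1881]
pin_tip [120. 302.] 0.86 [ 0.5008 -0.1212  0.1881]
pin_tip [ 74. 163.] 0.8 [ 0.3926 -0.0995  0.1881]
pin_tip [422. 194.] 0.61 [0.4882 0.1247 0.1881]
upper_hole [422. 196.] 0.96 [0.5269 0.1508 0.084 ]
base_hole [402. 187.] 0.58 [0.5264 0.1427 0.034 ]
lower_home [412. 188.] 0.82 [0.5241 0.1489 0.056 ]
shaker [398. 250.] 0.7 [0.6241 0.1227 0.    ]
```

View pics/w3.png

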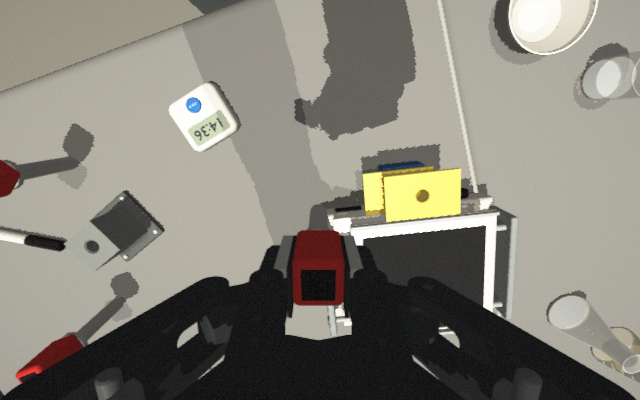

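The pin is held straight. The upper lug's hole shows at (422,196), with lug corners at about (384,173), (461,168), (386,222). The lower lug peeks out on the left, corners at about (363,173) and (365,214), so it sits further to −y. Next I'll work out offsets from these.

```bash
python3 - <<'E'
from h import *
st=bot.read_state(); c=cam("wrist",st)
im=cv2.imread("pics/w3.png"); hsv=cv2.cvtColor(im,cv2.COLOR_BGR2HSV)
y=cv2.inRange(hsv,(18,120,60),(36,255,255)); y[:150]=0;y[230:]=0
# print vivid runs per row to separate upper/lower lug edges
for r in (174,180,186,196,204,210,214): 
    x=np.where(y[r,340:480])[0]+340; print(r,x.min(),x.max())
P=lambda xy,z:onz(c,xy,z)
a,b=P((384,173),.084),P((461,168),.084)
yd=(b-a)[:2]; print("upper front edge len",np.linalg.norm(yd),"angle",np.degrees(np.arctan2(yd[1],yd[0])))
yd/=np.linalg.norm(yd); xd=np.array([yd[1],-yd[0]])
h=P((422,196),.084)[:2]
for n,q,z in (("uh",(422,196),.084),("upL",(384,173),.084),("upR",(461,168),.084),("lowLf",(363,173),.056),("lowLb",(365,214),.056),("bh",(402,187),.034),("lh",(412,188),.056)):
    d=P(q,z)[:2]-h; print(n,"x",(d@xd*1000).round(1),"y",(d@yd*1000).round(1))
s,d=cam("scene"),cam("side")
print(xd,yd)
print("tip->hole tool xy", (c[2].T@np.r_[h-np.array([.4788,.0518]),0]).round(4))
E
```

```text
174 363 459
180 363 460
186 363 460
196 364 460
204 364 460
210 365 460
214 366 456
upper front edge len 0.08037688714702304 angle 75.71980497272858
uh x 0.0 y 0.0
upL x -27.7 y -40.5
upR x -27.7 y 39.9
lowLf x -23.7 y -58.6
lowLb x 25.8 y -57.5
bh x 1.3 y -8.1
lh x -2.3 y -2.4
[ 0.96910105 -0.24666405] [0.24666405 0.96910105]
tip->hole tool xy [ 0.1102 -0.0165 -0.0046]
```

```bash
python3 - <<'E'
import cv2
im=cv2.imread("pics/w3.png"); cv2.imwrite("pics/w3c.png",cv2.resize(im[140:260,310:510],None,fx=4,fy=4,interpolation=2))
E
```

```text
(no output)
```

View pics/w3c.png

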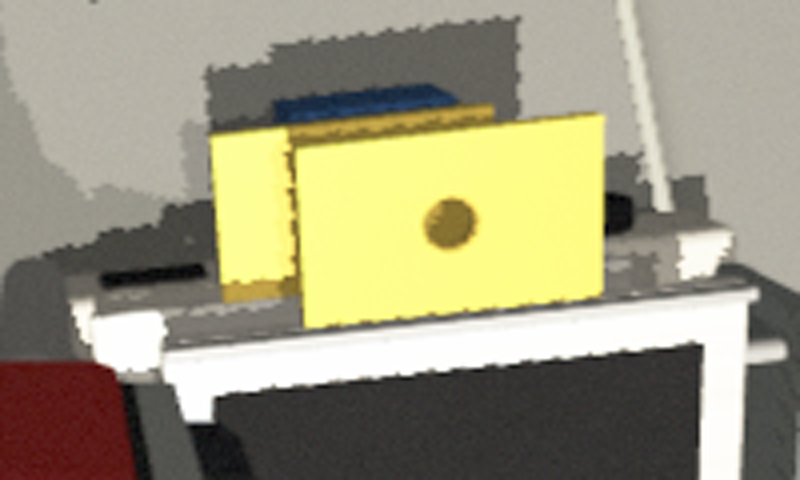

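```bash
python3 -m creep '[[0,0,0,-0.065,1],[-11,54,0,0,1],[-11,54,0,0,1],[0,0,40,0,1],[0,0,35,0,1],[0,0,5,0,1],[0,0,0,0,1],[0,0,0,0,1]]'
python3 - <<'E'
from h import *
c0=None
st=bot.read_state(); print(st["ee_pos"],st["contact_force"])
im=imaging.get_image("wrist"); cv2.imwrite("pics/w4.png",im[:,:,::-1]); c=cam("wrist",st)
zt=st["ee_pos"][2]-.067
Rt=R.from_rotvec(st["tool_rot"]).as_matrix(); print("toolx",Rt[:,0].round(3),"tooly",Rt[:,1].round(3),"z",Rt[:,2].round(4))
T=lambda P:((Rt.T@(P-st["ee_pos"]))*1000).round(1)
for n,q in (("wrist",(("pin_knob",zt+.082),("pin_tip",zt),("upper_hole",.084),("base_hole",.034),("lower_home",.056))),):
  for t,z in q:
    for d in imaging.pinpoint(n,t): print(t,np.round(d["xy"],1),round(d["conf"],2),"tool mm",T(onz(c,d["xy"],z)))
cv2.imwrite("pics/w4c.png",cv2.resize(im[120:320,200:440,::-1],None,fx=2.5,fy=2.5,interpolation=2))
E
```

```text
t: 9.52
ee_pos: [0.5287, 0.1494, 0.1783]
tool_rot: [0.391, 3.114, 0.002]
contact_force: [-0.1, 0.4, -1.6]
gripper_width: 0.021
grasp_force: 52.0
[0.52867077 0.14938689 0.17832433] [-0.09399804  0.38024914 -1.55233622]
toolx [-0.969  0.248 -0.003] tooly [0.248 0.969 0.001] z [ 3.5e-03  6.0e-04 -1.0e+00]
pin_knob [319.5 265.5] 0.69 tool mm [  0.3   0.8 -15. ]
pin_tip [320.9 212.2] 0.75 tool mm [-0.3  2.3 67. ]
upper_hole [318.  196.9] 0.83 tool mm [ 3.8  0.2 94.3]
base_hole [312.9 183.7] 0.9 tool mm [  3.6  -4.7 144.3]
lower_home [313.9 190.1] 0.79 tool mm [  2.6  -3.5 122.3]
```

View pics/w4c.png

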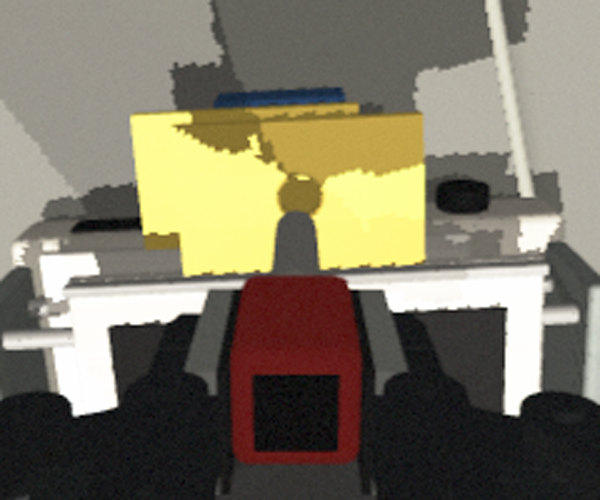

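The tip is at about (319,208) and the hole at (320,198), so they are laterally aligned. The hole is about 4 mm further along tool +x. The lower lug sits about 18 mm to −y of the upper hole and the base about 6 mm to −y. I'll correct and go in gently.

```bash
python3 -m creep '[[4,-1,0,0,1],[0,0,15,0,1],[0,0,7,0,1],[0,0,2,0,1],[0,0,0,0,1]]'; python3 -m creep '[[0,0,2,0,1],[0,0,2,0,1]]';python3 -m creep '[[0,0,2,0,1],[0,0,0,0,1]]'
```

```text
t: 10.45
ee_pos: [0.5229, 0.1494, 0.152]
tool_rot: [-0.391, -3.117, 0.0]
contact_force: [-1.0, 0.1, -0.8]
gripper_width: 0.0215
grasp_force: 52.1
t: 10.7
ee_pos: [0.5241, 0.1495, 0.1503]
tool_rot: [0.391, 3.115, 0.001]
contact_force: [-3.4, -0.5, 13.3]
gripper_width: 0.0207
grasp_force: 54.1
t: 10.95
ee_pos: [0.5243, 0.1496, 0.15]
tool_rot: [0.391, 3.114, 0.001]
contact_force: [-5.7, -0.8, 16.0]
gripper_width: 0.0209
grasp_force: 54.6
```

```bash
python3 -m creep '[[0,0,-5,0,1],[1.5,0,0,0,1],[0,0,2,0,1],[0,0,0,0,1]]'; python3 -m creep '[[0,0,2,0,1],[0,0,0,0,1]]';python3 -m creep '[[0,0,2,0,1],[0,0,0,0,1]]'
```

```text
t: 11.45
ee_pos: [0.522, 0.1499, 0.1507]
tool_rot: [0.391, 3.116, 0.0]
contact_force: [-2.1, -0.4, 9.8]
gripper_width: 0.0212
grasp_force: 53.7
t: 11.7
ee_pos: [0.5222, 0.1499, 0.1504]
tool_rot: [0.391, 3.115, 0.001]
contact_force: [-5.8, -0.7, 17.5]
gripper_width: 0.0215
grasp_force: 54.9
t: 11.95
ee_pos: [0.5231, 0.1499, 0.1501]
tool_rot: [0.391, 3.113, 0.001]
contact_force: [-7.1, -2.0, 24.5]
gripper_width: 0.0215
grasp_force: 55.7
```

```bash
python3 -m creep '[[0,0,-12,0,1],[0,-22,0,-0.05,1],[0,0,0,0,1],[0,0,0,0,1]]'
python3 - <<'E'
from h import *
st=bot.read_state(); print(st["ee_pos"])
im=imaging.get_image("wrist"); cv2.imwrite("pics/w5.png",im[:,:,::-1]); c=cam("wrist",st)
zt=st["ee_pos"][2]-.0665
Rt=R.from_rotvec(st["tool_rot"]).as_matrix(); print("toolx",Rt[:,0].round(3),"tooly",Rt[:,1].round(3),"z",Rt[:,2].round(4))
T=lambda P:((Rt.T@(P-st["ee_pos"]))*1000).round(1)
for t,z in (("pin_knob",zt+.082),("pin_tip",zt),("upper_hole",.084),("base_hole",.034),("lower_home",.056)):
    for d in imaging.pinpoint("wrist",t): print(t,np.round(d["xy"],1),round(d["conf"],2),"tool mm",T(onz(c,d["xy"],z)))
cv2.imwrite("pics/w5c.png",cv2.resize(im[130:290,240:440,::-1],None,fx=3.5,fy=3.5,interpolation=2))
E
```

```text
t: 12.45
ee_pos: [0.5159, 0.1286, 0.1566]
tool_rot: [-0.314, -3.125, -0.0]
contact_force: [-0.2, -0.5, -2.1]
gripper_width: 0.0214
grasp_force: 52.3
[0.51585208 0.12863848 0.15660504]
toolx [-0.98   0.199  0.001] tooly [0.199 0.98  0.   ] z [-1.1e-03  4.0e-04 -1.0e+00]
pin_knob [319.1 264.8] 0.76 tool mm [  0.9   0.6 -15.5]
pin_tip [319.8 210.8] 0.58 tool mm [ 0.9  1.5 66.5]
upper_hole [348.4 216.9] 0.58 tool mm [-5.8 22.9 72.6]
base_hole [336.3 198.6] 0.64 tool mm [ -5.4  16.8 122.6]
lower_home [338.5 210.9] 0.98 tool mm [-10.1  17.4 100.6]
```

View pics/w5c.png

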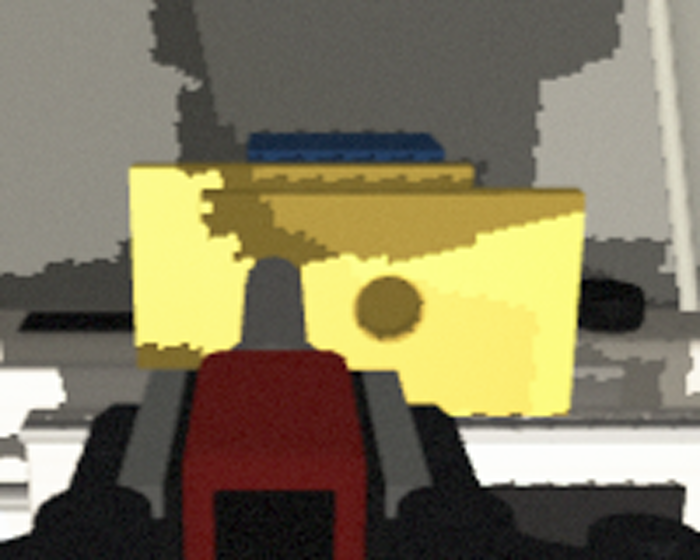

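The hole is clear at full-frame (351,217) and the tip at (318,210), so the hole lies about −7 mm in tool x and +24 mm in tool y from the tip. The lug's front edge is now parallel to tool y. The lower lug's centre is about 18 mm to −y of the upper hole, and the base block's about 6 mm.

```bash
python3 -m creep '[[-3,12,0,0,1],[-4,12,0,0,1],[0,0,0,0,1],[0,0,4,0,1],[0,0,3,0,1],[0,0,0,0,1]]'; python3 -m creep '[[0,0,2,0,1],[0,0,0,0,1]]';python3 -m creep '[[0,0,2,0,1],[0,0,0,0,1]]'
```

```text
t: 13.5
ee_pos: [0.5272, 0.1503, 0.1498]
tool_rot: [-0.314, -3.125, 0.001]
contact_force: [0.3, 0.4, -0.8]
gripper_width: 0.0211
grasp_force: 52.2
t: 13.75
ee_pos: [0.5277, 0.1504, 0.1482]
tool_rot: [-0.314, -3.126, 0.0]
contact_force: [0.2, 0.0, -0.7]
gripper_width: 0.0212
grasp_force: 52.2
t: 14.0
ee_pos: [0.5279, 0.1506, 0.1463]
tool_rot: [0.313, 3.126, 0.0]
contact_force: [1.1, 0.7, -1.4]
gripper_width: 0.0215
grasp_force: 52.2
```

The pin is in the upper hole with no force. I'll continue down to just above the lower lug.

```bash
python3 -m creep '[[0,0,3,0,1],[0,0,3,0,1],[0,0,0,0,1]]'; python3 -m creep '[[0,0,4,0,1],[0,0,4,0,1],[0,0,3,0,1],[0,0,0,0,1]]'
```

```text
t: 14.38
ee_pos: [0.5278, 0.1507, 0.14]
tool_rot: [-0.313, -3.126, -0.0]
contact_force: [1.5, 0.9, -1.4]
gripper_width: 0.0213
grasp_force: 52.3
t: 14.88
ee_pos: [0.5277, 0.1506, 0.129]
tool_rot: [-0.313, -3.126, -0.0]
contact_force: [0.6, 1.0, -0.5]
gripper_width: 0.0215
grasp_force: 52.3
```

```bash
python3 -m creep '[[0,0,3,0,1],[0,-2,0,0,1],[0,-2,0,0,1],[0,-2,0,0,1],[0,-2,0,0,1],[0,0,0,0,1]]'; python3 -m creep '[[0,-2,0,0,1],[0,-2,0,0,1],[0,-2,0,0,1],[0,-2,0,0,1],[0,-2,0,0,1],[0,0,0,0,1]]'
```

```text
t: 15.62
ee_pos: [0.5262, 0.1425, 0.1263]
tool_rot: [0.314, 3.126, -0.0]
contact_force: [2.2, 3.4, -3.8]
gripper_width: 0.0214
grasp_force: 51.7
t: 16.38
ee_pos: [0.5242, 0.1326, 0.1263]
tool_rot: [0.314, 3.126, -0.001]
contact_force: [1.6, 3.0, -2.6]
gripper_width: 0.0212
grasp_force: 51.9
```

```bash
python3 -m creep '[[-0.5,0,2,0,1],[0,0,2,0,1],[0,0,0,0,1]]'; python3 -m creep '[[0,0,2,0,1],[0,0,0,0,1]]'
```

```text
t: 16.75
ee_pos: [0.5246, 0.1325, 0.1222]
tool_rot: [-0.313, -3.126, 0.002]
contact_force: [0.5, 1.5, -0.8]
gripper_width: 0.0213
grasp_force: 52.2
t: 17.0
ee_pos: [0.5245, 0.1325, 0.12]
tool_rot: [-0.314, -3.126, 0.001]
contact_force: [0.8, 1.2, -1.3]
gripper_width: 0.0211
grasp_force: 52.2
```

The pin is in the lower hole. Next it goes further through, stopping above the base, and then draws both trays +y by about 12 mm.

```bash
python3 -m creep '[[0,0,3,0,1],[0,0,3,0,1],[0,0,0,0,1]]'; python3 -m creep '[[0,0,3,0,1],[0,0,3,0,1],[0,0,2,0,1],[0,0,0,0,1]]'; python3 -m creep '[[0,2,0,0,1],[0,2,0,0,1],[0,2,0,0,1],[0,2,0,0,1],[0,2,0,0,1],[0,2,0,0,1],[0,0,0,0,1]]'
```

```text
t: 17.38
ee_pos: [0.5244, 0.1327, 0.1138]
tool_rot: [-0.313, -3.125, 0.001]
contact_force: [1.1, 1.0, -2.0]
gripper_width: 0.0211
grasp_force: 52.2
t: 17.88
ee_pos: [0.5244, 0.1327, 0.106]
tool_rot: [-0.313, -3.125, 0.001]
contact_force: [-0.0, 0.9, -1.0]
gripper_width: 0.0215
grasp_force: 52.2
t: 18.75
ee_pos: [0.5264, 0.1419, 0.1063]
tool_rot: [-0.315, -3.125, 0.012]
contact_force: [-1.9, -7.9, -0.2]
gripper_width: 0.0214
grasp_force: 52.3
```

```bash
python3 -m creep '[[0,2,0,0,1],[0,1,0,0,1],[0,0,0,0,1]]'; python3 -m creep '[[0,0,3,0,1],[0,0,2,0,1],[0,0,0,0,1]]'; python3 -m creep '[[0,0,2,0,1],[0,0,0,0,1]]'
```

```text
t: 19.12
ee_pos: [0.527, 0.1447, 0.1063]
tool_rot: [-0.315, -3.125, 0.012]
contact_force: [-1.8, -8.1, 1.0]
gripper_width: 0.0213
grasp_force: 52.4
t: 19.5
ee_pos: [0.5273, 0.1448, 0.1016]
tool_rot: [-0.315, -3.126, 0.011]
contact_force: [-1.4, -7.0, 2.5]
gripper_width: 0.0215
grasp_force: 52.8
t: 19.75
ee_pos: [0.5273, 0.1448, 0.0997]
tool_rot: [0.315, 3.126, -0.011]
contact_force: [-1.7, -7.2, 2.0]
gripper_width: 0.0212
grasp_force: 52.9
```

```bash
python3 -m creep '[[0,0,2,0,1],[0,0,0,0,1]]'; python3 -m creep '[[0,0,2,0,1],[0,0,0,0,1]]'
```

```text
t: 20.0
ee_pos: [0.5273, 0.1449, 0.0977]
tool_rot: [0.315, 3.126, -0.011]
contact_force: [-1.4, -7.3, 2.3]
gripper_width: 0.0213
grasp_force: 52.9
t: 20.25
ee_pos: [0.5273, 0.1449, 0.0956]
tool_rot: [-0.315, -3.126, 0.011]
contact_force: [-2.0, -7.9, 1.9]
gripper_width: 0.0217
grasp_force: 52.9
```

The nose is in the base hole. I'll seat the collar now.

```bash
python3 -m creep '[[0,0,2,0,1],[0,0,0,0,1]]'; python3 -m creep '[[0,0,2,0,1],[0,0,0,0,1]]'; python3 -m creep '[[0,0,1.5,0,1],[0,0,0,0,1]]'
```

```text
t: 20.5
ee_pos: [0.5272, 0.1449, 0.0936]
tool_rot: [-0.315, -3.126, 0.011]
contact_force: [-1.3, -8.0, 2.3]
gripper_width: 0.0213
grasp_force: 52.9
t: 20.75
ee_pos: [0.5272, 0.145, 0.0916]
tool_rot: [-0.315, -3.126, 0.01]
contact_force: [-1.8, -7.1, 2.8]
gripper_width: 0.0212
grasp_force: 52.9
t: 21.0
ee_pos: [0.5273, 0.1452, 0.091]
tool_rot: [0.315, 3.126, -0.01]
contact_force: [-3.9, -6.8, 6.2]
gripper_width: 0.0214
grasp_force: 53.3
```

```bash
python3 -m creep '[[0,-1.5,1,0,1],[0,0,0,0,1]]'; python3 -m creep '[[0,0,-1.5,0,0.5],[0,0,0,0,0],[0,0,0,0,-0.5],[0,0,0,0,-1],[0,0,0,0,-1],[0,0,0,0,-1]]' 20; python3 -m creep '[[0,0,-10,0,-1],[0,0,-40,0,-1],[0,0,-50,0,-1],[0,0,-10,0,-1],[0,0,0,0,-1],[0,0,0,0,-1]]'
python3 - <<'E'
from h import *
st=bot.read_state(); print(st["ee_pos"])
im=imaging.get_image("wrist"); c=cam("wrist",st)
for t,z in (("pin_knob",.106),("upper_hole",.084),("base_hole",.034)):
    for d in imaging.pinpoint("wrist",t): print(t,np.round(d["xy"],1),round(d["conf"],2),onz(c,d["xy"],z).round(4))
cv2.imwrite("pics/w6c.png",im[100:340,180:500,::-1].repeat(2,0).repeat(2,1))
E
```

```text
t: 21.25
ee_pos: [0.5274, 0.1451, 0.0909]
tool_rot: [0.314, 3.125, -0.004]
contact_force: [-3.8, -4.6, 10.9]
gripper_width: 0.0214
grasp_force: 54.0
t: 22.0
ee_pos: [0.5274, 0.1461, 0.0902]
tool_rot: [-0.313, -3.126, -0.0]
contact_force: [0.1, -0.1, -0.3]
gripper_width: 0.0853
grasp_force: 0.0
t: 22.75
ee_pos: [0.5262, 0.1459, 0.1988]
tool_rot: [-0.313, -3.123, 0.001]
contact_force: [0.1, 0.6, -0.4]
gripper_width: 0.0855
grasp_force: 0.0
[0.52620901 0.1458852  0.19884985]
pin_knob [318.7 202. ] 0.95 [0.5262 0.1466 0.106 ]
upper_hole [318.  195.7] 0.57 [0.5266 0.1459 0.084 ]
```

View pics/w6c.png

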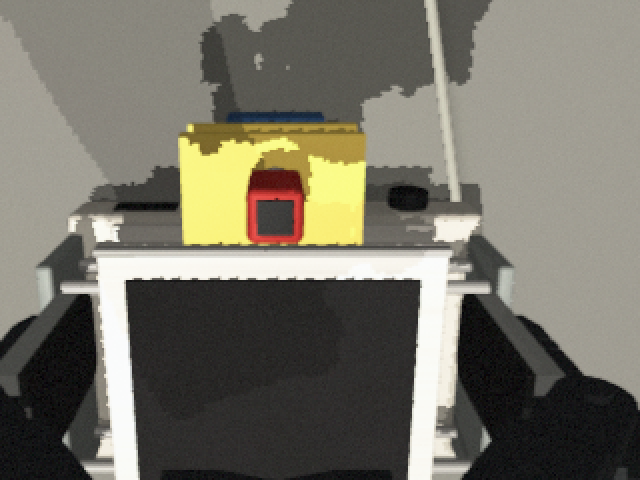

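The knob stands upright at full-frame (318,202), both lugs are lined up over the blue block, and the gripper is clear. Contact came at TCP 0.091 m, close to the 0.0905 m expected for a seated collar. I'm handing in.

```bash
python3 -c "
from plant import bot
print(bot.hand_in())"
```

```text
the job is handed in; nothing more can be done
None
```

I threaded the lock pin through both lugs into the base block with its collar home on the upper lug, released it and handed in at about 23 s; the peak force I read was about 25 N against the 40 N limit, and the judge gave no verdict.

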